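# Turn the knob carousel to the ball-knob bin and drop in the ball knob

### The arm

A 6-joint arm with a two-finger parallel gripper is mounted at the origin on the work surface. World frame = base frame: x ahead of the robot, y to its left, z up, the work surface at z = 0. Lengths are in mm, angles in rad, forces in N, time in s.
With the tool pointing down it reaches from about 350 to 775 mm from the base axis. Payload 7.3 kg.
Tool frame: the origin (TCP) lies at the very end of the fingers, on their centre line; the grasp point (between the pads) lies 19 mm behind it (bot.grip_point_offset is the distance from the TCP to the grasp point, in mm); z points along the fingers, y is the line along which they close (so a half turn about z gives the same grasp; the last joint's range is limited). The gripper opens to 92 mm and grips with 3 to 60 N. Pads are 19 mm wide; open, the fingers measure 130 mm over their backs; the gripper's body (75 mm by 190 mm) begins 47 mm behind the grasp point.
Start: joints at [1.062, 0.342, 1.524, -0, 1.275, -0.146], TCP at [186.306, 490.851, 226.741] pointing down, gripper open.
Joint ranges: [-2.53, 2.53], [-0.77, 2.02], [0.04, 2.7], [-1, 4.14], [0.28, 2.66], [-3.11, 3.11]. Speed limits (rad/s): [2.57, 2.57, 3.14, 3.14, 3.14, 3.14].

### API

Orientations are given as [roll, pitch, yaw] about the fixed x, y, z axes, in that order (R = Rz(yaw) Ry(pitch) Rx(roll)).
In Python, from plant import bot gives the robot as it stands. The module is installed in compiled form; this text tells all that it offers.
- The arm moves only by the shell command python3 -m jog 'ROWS' [OPENING]. ROWS is JSON, a list of rows, each a list of 6 numbers: the shift along the tool's x, y, z in mm, then the turn, a rotation vector about the tool's x, y, z in rad. In form: [[dx, dy, dz, rx, ry, rz], ...]. A call has 1 to 12 rows; each row shifts and turns the commanded pose from where the row before left it, along the tool's axes as they then stand; what a row does not reach is not made up. A row lasts 1/10 s, in which the tool goes at most 50 mm and 8.59 degrees, less where a joint would pass 70% of its speed; a pose out of reach is approached as far as the arm can. A call with a gripper value outside its range is refused whole. OPENING is the opening in per cent of the stroke, from 0 (shut) to 100 (fully open), set as the call begins (- or left out, the last holds). The fingers move at their own pace and stop on an object; the grip force is fixed at half the most. Time passes only in rows, so rows that do not move let the fingers close. It gives the time, the measured TCP pose, the force, the opening and the grip force at its end, in the units of the state.
- bot.get_obs(): the state, without advancing time (a new reading comes with each control period).
- bot.capture(name): name is "side" or "top"; returns the picture (384x512x3 uint8, red, green, blue); there is no depth.
- bot.camera_model(name): a dict with "fx", "fy", "cx", "cy" (pixels), "position" and "orientation" of the camera in the world. Camera axes: x right, y down, z forward; pixel columns grow to the right and rows downward; lengths in mm; the calibration is good to about 2 mm. A picture is of the moment at which its call begins. camera_model takes no time and is no camera call.
- bot.close_job(): hands the job in; it is judged then, once.
Trained networks look in the newest picture that a camera, given by its name, has taken for a name from the list of things; names that differ only in an ending like _2 or _b are one class to them, and where a whole thing is asked for, a point or a joint stands for the part that bears it (a point fixed in the world has none). Each returns a list of dicts, best first, with "p" (0 to 1); they miss things now and then, are a little off and sometimes report something else, mostly with a low value. They report only what shows in the picture. A call takes as long as a camera call. They do not tell look-alikes from the thing itself.
- bot.outline_of(target, camera): "mask" (384x512 bool, what is visible of it) and "pixel" ([column, row] in pixels, amid what is visible of it).
The state is a dict: "time": time; "joint_positions": joint angles; "dq": joint speeds; "tau": joint torques, N m; "tool_pos": TCP position; "tcp_rot": TCP orientation; "contact_force": force on the tool from outside, world axes, zero at the start; "moment": the same for the moment, N m; "grip_width": finger opening in mm; "finger_force": force on a finger pad.
Only numpy, scipy, OpenCV 4.12 (cv2) and the standard library are available. Lean on these libraries where they do the work, as an engineer would, in place of code of your own. Each camera call takes 0.05 s, during which the arm holds its last target. There are 200 camera calls.

### The job

Turn the knob carousel until the bin marked with the ball-shaped sample knob lies squarely under the open quarter of its clear dust cover. Then pick up the loose ball knob from the bench and drop it through the opening into that bin, leaving the bin in the opening.

Things in the scene. Friction and masses are not known exactly. Their poses are not given: they have to be found in the camera images.
- ball_knob_center (a point): Centre, 22 mm above the underside, of the loose ball knob to be put away: plain turned light wood, 42 mm tall, a 36 mm ball (widest 24 mm up: grip there) on a 24 mm round foot, about 30 g. It stands on the bench left of the carousel. A cone-shaped and a flat 50 mm mushroom-shaped knob stand near it and are not wanted.
- ball_sample (a point): Centre of the 36 mm ball of the sample ball knob, 100 mm above the bench, fixed on a 10 mm stalk on the turntable's rim, 143 mm from its vertical axis, outside the ball bin. Turn the table by pushing or pinching it (about 1 N). Cone, flat and square samples stand likewise outside the other bins, a quarter turn apart.
- ball_bin (a point): Middle of the ball bin's floor, 26 mm up, 64 mm from the axis, in line with the ball sample. The bin is a quarter of a 230 mm round drum, 4 mm walls, tops 62 mm up; an 86 mm circle round this point is free. A fixed clear disc, 230 mm wide, 66 to 70 mm up (centre nut to 78), covers all of the drum but one quarter, which faces roughly the robot.
- carousel (a joint): Turntable angle, rad, growing counter-clockwise seen from above. 0: ball bin and ball sample in the middle of the cover's open quarter. It starts 0.8 to 1.45 on the positive side, so turn it clockwise by its value. Light friction: it stays where it is left, with no click or stop at 0.
There are look-alikes about, which are no part of the job. What is shaped like the part that bears ball_knob_center but blue, purple or yellow is not meant.

How it is judged (in metres and radians):
On the way, in this order (a step that is already met when the one before it is completed fails the run):
1. the carousel is turned so that the ball bin lies in the cover's opening, within 10 degrees (value of joint carousel between -0.175 and 0.175 rad and velocity of joint carousel between -0.1 and 0.1 rad/s), for 0.2 s.
2. the ball knob lies in the ball bin (x of ball_knob_center in the frame of ball_bin between -0.055 and 0.046 m and y of ball_knob_center in the frame of ball_bin between -0.046 and 0.055 m and z of ball_knob_center in the frame of ball_bin between 0.005 and 0.035 m), for 0.2 s.
At the end, for the whole second after the job is handed in: The ball knob lies at rest on the floor of the ball bin (anywhere in that bin), and the carousel stands still with the ball bin in the cover's open quarter, joint within 10 degrees (0.175 rad) of 0 (all of step 2 and value of joint carousel between -0.175 and 0.175 rad and linear speed of ball_knob below 0.03 m/s and velocity of joint carousel between -0.05 and 0.05 rad/s); the robot touches nothing.
It also fails if it takes over 54 s, if anything falls off the work surface, if the arm or the gripper's body presses on something with over 40 N, if the wrist force passes 120 N, or if a joint passes its speed limit or range.

## Working session

There is one attempt and no reset: what is moved stays moved. The work goes in short steps, Python scripts to look and compute and a shell command to move; the robot and the scene stay as the last step left them, time stands still between calls to the robot, and variables do not carry over. Pictures are saved under pics/ and viewed, at most 10 in all, crops included, and the job is handed in when it is done.

```bash
mkdir -p pics; cat > h.py <<'E'
import numpy as np, cv2
from plant import bot
from scipy.spatial.transform import Rotation as R
def cam(n):
    m=bot.camera_model(n); o=np.array(m["orientation"],float)
    Rm=o if o.shape==(3,3) else R.from_euler('xyz',o).as_matrix()
    return m,np.array(m["position"],float),Rm
def ray(n,px,z):
    m,p,Rm=cam(n); d=Rm@np.array([(px[0]-m["cx"])/m["fx"],(px[1]-m["cy"])/m["fy"],1])
    return p+d*(z-p[2])/d[2]
def proj(n,P):
    m,p,Rm=cam(n); c=Rm.T@(np.array(P,float)-p); return np.array([m["fx"]*c[0]/c[2]+m["cx"],m["fy"]*c[1]/c[2]+m["cy"]])
def save(im,f): cv2.imwrite("pics/"+f,cv2.cvtColor(im,cv2.COLOR_RGB2BGR))
E
python3 - <<'E'
from h import *
t=bot.capture("top"); s=bot.capture("side")
save(np.vstack([t,s])[:, :],"a.png")
im=np.hstack([t,s]); save(cv2.resize(im,(800,300)),"a.png"); save(t,"top.png"); save(s,"side.png")
for n in("top","side"):
    m=bot.camera_model(n); print(n,m)
    for k in("ball_knob_center","ball_sample","ball_bin","carousel"):
        for d in bot.outline_of(k,n)[:5]: print(n,k,round(d["p"],2),d["pixel"],d["mask"].sum())
E
```

```text
top {'fx': 451.02243450735364, 'fy': 451.02243450735364, 'cx': 255.77834948099883, 'cy': 185.11209678547755, 'position': array([ 342.75746575,  148.67856214, 1086.15857965]), 'orientation': array([-2.98916655,  0.008853  , -1.55555357])}
top ball_knob_center 0.69 [187.8, 186.2] 172
top ball_knob_center 0.63 [219.9, 231.9] 181
top ball_knob_center 0.62 [157.3, 209.1] 193
top ball_knob_center 0.46 [129.4, 228.0] 171
top ball_sample 0.79 [363.8, 169.6] 9061
top ball_bin 0.72 [361.3, 165.2] 9230
top carousel 0.92 [361.0, 166.1] 8873
top carousel 0.34 [187.5, 183.3] 180
side {'fx': 384.48915346988707, 'fy': 384.48915346988707, 'cx': 255.55629329606361, 'cy': 196.65307706398622, 'position': array([411.72006457, 665.97403346, 736.22316098]), 'orientation': array([-2.46760961, -0.01115938, -2.94821248])}
side ball_knob_center 0.65 [239.2, 281.3] 293
side ball_knob_center 0.61 [297.6, 256.5] 218
side ball_knob_center 0.52 [263.6, 318.2] 285
side ball_sample 0.72 [254.4, 138.6] 5597
side ball_bin 0.77 [253.3, 143.1] 5517
side carousel 0.73 [252.3, 140.7] 5202
```

View pics/top.png

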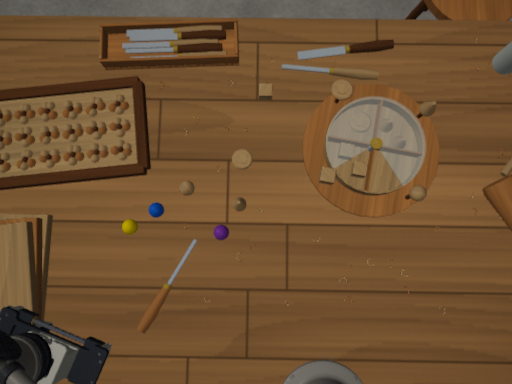

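View pics/side.png

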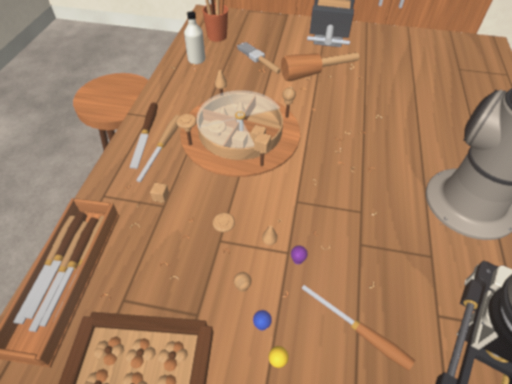

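The top view shows the following:
- **Carousel samples:** flat at (342,90), cone (428,108), ball (417,193), square (327,175).
- **Cover:** its open quarter points down, towards the robot, around (370,172).
- **Loose pieces:** plain wood ball (188,187), blue ball (156,210), yellow (129,227), purple (221,232), cone (240,204), flat (241,158).

Only (188,187), seen in the side view at (242,281), is a plain wood ball, so it fits the description. I'll confirm it in one crop.

```bash
python3 - <<'E'
from h import *
t=cv2.imread("pics/top.png"); s=cv2.imread("pics/side.png")
a=cv2.resize(t[70:230,300:450],(560,597),interpolation=cv2.INTER_CUBIC)
b=cv2.resize(t[160:220,165:225],(240,240),interpolation=cv2.INTER_CUBIC)
c=cv2.resize(s[250:310,215:275],(240,240),interpolation=cv2.INTER_CUBIC)
r=np.zeros((597,240,3),np.uint8); r[:240]=b; r[250:490]=c
cv2.imwrite("pics/crop.png",np.hstack([a,r]))
A=ray("top",(187.8,186.2),22);B=ray("side",(240.5,281.3),22);print("knob",A,B)
print("ball sample",ray("top",(417.5,192.5),100),ray("side",(289.5,94.5),100))
for p in((342,90),(428,108),(417.5,192.5),(327,175)): print(p,ray("top",p,98))
print("nut",ray("top",(376,144.5),78))
o=bot.get_obs();print(o["time"],o["tool_pos"],o["tcp_rot"])
E
```

```text
knob [501.18993537 322.97874735  22.        ] [501.27489962 325.53427317  22.        ]
ball sample [ 482.60325433 -196.24119582  100.        ] [ 480.52931014 -197.9967866   100.        ]
(342, 90) [717.18482178 -34.07393267  98.        ]
(428, 108) [ 676.79830442 -228.23232492   98.        ]
(417.5, 192.5) [ 482.88687157 -196.94071771   98.        ]
(327, 175) [519.32939408   1.89567684  98.        ]
nut [ 595.28873874 -113.62712667   78.        ]
0.5 [186.27583833 490.81306437 226.70432069] [-3.14154841e+00 -5.00333799e-06  2.77883668e+00]
```

View pics/crop.png

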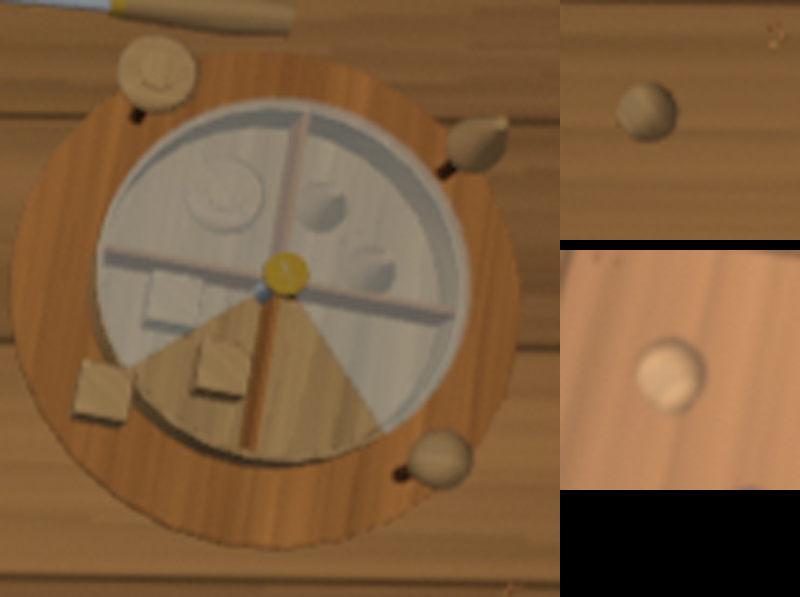

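The crop confirms a plain light-wood ball knob at (188,187), and the ball sample at crop (440,458). Next I'll work out the direction of the opening.

```bash
python3 - <<'E'
from h import *
C=np.array([598,-114.])
S=np.array([ray("top",p,98)[:2] for p in((342,90),(428,108),(417.5,192.5),(327,175))]);print(S.mean(0),np.linalg.norm(S-S.mean(0),axis=1))
C=S.mean(0)
g=[]
for c in((132,366),(386,432)):
    P=ray("top",(300+c[0]*150/560,70+c[1]*160/597),69)[:2]-C; a=np.degrees(np.arctan2(P[1],P[0]))%360; g.append(a);print(P,np.linalg.norm(P),a)
m=np.mean(g); b=[np.degrees(np.arctan2(*(s-C)[::-1]))%360 for s in S]; print("open mid",m,"samples",b,"carousel",np.radians(b[2]-m))
for th in (m,): 
  e=np.array([np.cos(np.radians(th)),np.sin(np.radians(th))]); print("target sample",C+143*e,"bin",C+64*e, "base bearing",np.degrees(np.arctan2(-C[1],-C[0]))%360)
E
```

```text
[ 599.04984796 -114.33782461] [142.8221425  137.90134039 142.53797751 140.94530013]
[-58.19965763  92.66425754] 109.42515603677894 122.13170491172349
[-97.0611037  -61.36444443] 114.83228157856944 212.30209260103172
open mid 167.2168987563776 samples [np.float64(34.19318041845591), np.float64(304.31884199564126), np.float64(215.4164361003864), np.float64(124.44485016113131)] carousel 0.8412406245909164
target sample [459.59415227 -82.69751899] bin [ 536.63611003 -100.17712839] base bearing 169.19419028382802
```

```bash
python3 -m jog '[[-30,-19,0,0,0,0],[-30,-19,0,0,0,0],[-30,-19,0,0,0,0],[-30,-19,0,0,0,0],[-30,-19,0,0,0,0],[-30,-19,0,0,0,0],[-30,-19,0,0,0,0],[-30,-19,0,0,0,0],[-30,-19,0,0,0,0],[-30,-19,0,0,0,0],[-30,-19,0,0,0,0],[-30,-19,0,0,0,0]]' 100
python3 -m jog '[[-16,-31,0,0,0,0],[-16,-31,0,0,0,0],[-16,-31,0,0,0,0],[-16,-31,0,0,0,0],[-16,-31,0,0,0,0],[-16,-31,0,0,0,0],[-16,-31,0,0,0,0],[-16,-31,0,0,0,0],[-16,-31,0,0,0,0],[-16,-31,0,0,0,0]]'
python3 -m jog '[[0,0,0,0,0,0.12],[0,0,0,0,0,0.12],[0,0,0,0,0,0.12],[0,0,0,0,0,0.12],[0,0,0,0,0,0.12],[0,0,0,0,0,0.12],[0,0,0,0,0,0.12],[0,0,0,0,0,0.12],[0,0,0,0,0,0.12]]'
python3 -m jog '[[0,0,0,0,0,0.12],[0,0,0,0,0,0.12],[0,0,0,0,0,0.12],[0,0,0,0,0,0.12],[0,0,0,0,0,0.12],[0,0,0,0,0,0.12],[0,0,0,0,0,0.12],[0,0,0,0,0,0.12],[0,0,0,0,0,0.12],[0,0,0,0,0,0]]'
```

```text
time: 1.7
tool_pos: [442.7, 148.6, 226.9]
tcp_rot: [3.141, 0.0, 2.779]
contact_force: [0.9, 1.3, 0.3]
grip_width: 91.6
finger_force: 0.0
time: 2.7
tool_pos: [481.5, -198.2, 226.8]
tcp_rot: [3.141, 0.0, 2.779]
contact_force: [0.3, 0.4, -0.1]
grip_width: 91.8
finger_force: 0.0
time: 3.6
tool_pos: [481.5, -196.7, 226.7]
tcp_rot: [3.142, -0.0, 1.694]
contact_force: [0.1, -0.2, 0.5]
grip_width: 91.9
finger_force: 0.0
time: 4.6
tool_pos: [481.5, -196.7, 226.7]
tcp_rot: [-3.142, -0.0, 0.618]
contact_force: [0.7, 0.5, -1.1]
grip_width: 91.8
finger_force: 0.0
```

```bash
python3 -m jog '[[0,0,20,0,0,0],[0,0,20,0,0,0],[0,0,20,0,0,0],[0,0,20,0,0,0],[0,0,20,0,0,0],[0,0,20,0,0,0],[0,0,13,0,0,0],[0,0,10,0,0,0],[0,0,0,0,0,0]]'
python3 -m jog '[[0,0,0,0,0,0],[0,0,0,0,0,0],[0,0,0,0,0,0],[0,0,0,0,0,0],[0,0,0,0,0,0],[0,0,0,0,0,0],[0,0,0,0,0,0],[0,0,0,0,0,0]]' 35
```

```text
time: 5.5
tool_pos: [480.9, -196.3, 82.6]
tcp_rot: [-3.139, 0.001, 0.621]
contact_force: [-0.7, -0.3, 0.9]
grip_width: 92.0
finger_force: 0.0
time: 6.3
tool_pos: [481.6, -196.8, 83.7]
tcp_rot: [3.141, -0.0, 0.619]
contact_force: [0.2, -1.1, 0.1]
grip_width: 34.1
finger_force: 30.0
```

```bash
python3 -m jog '[[0.09,-5,0,0,0,0.035],[0.09,-5,0,0,0,0.035],[0.09,-5,0,0,0,0.035],[0.09,-5,0,0,0,0.035],[0.09,-5,0,0,0,0.035],[0.09,-5,0,0,0,0.035],[0.09,-5,0,0,0,0.035],[0.09,-5,0,0,0,0.035]]'
python3 -m jog '[[0.09,-5,0,0,0,0.035],[0.09,-5,0,0,0,0.035],[0.09,-5,0,0,0,0.035],[0.09,-5,0,0,0,0.035],[0.09,-5,0,0,0,0.035],[0.09,-5,0,0,0,0.035],[0.09,-5,0,0,0,0.035],[0.09,-5,0,0,0,0.035]]'
python3 -m jog '[[0.09,-5,0,0,0,0.035],[0.09,-5,0,0,0,0.035],[0.09,-5,0,0,0,0.035],[0.09,-5,0,0,0,0.035],[0.09,-5,0,0,0,0.035],[0.09,-5,0,0,0,0.035],[0.09,-5,0,0,0,0.035],[0.09,-5,0,0,0,0.035],[0,0,0,0,0,0],[0,0,0,0,0,0],[0,0,0,0,0,0]]'
```

```text
time: 7.1
tool_pos: [463.9, -161.1, 83.8]
tcp_rot: [3.141, -0.002, 0.337]
contact_force: [3.5, 1.6, -2.7]
grip_width: 34.5
finger_force: 30.0
time: 7.9
tool_pos: [456.7, -122.1, 83.8]
tcp_rot: [3.141, -0.003, 0.058]
contact_force: [5.1, 0.9, -4.9]
grip_width: 34.6
finger_force: 30.0
time: 9.0
tool_pos: [460.5, -82.6, 83.8]
tcp_rot: [-3.141, -0.004, -0.221]
contact_force: [6.5, -0.3, -6.2]
grip_width: 34.6
finger_force: 30.0
```

Release, rise, then check the alignment.

```bash
python3 -m jog '[[0,0,0,0,0,0],[0,0,0,0,0,0],[0,0,0,0,0,0],[0,0,0,0,0,0],[0,0,0,0,0,0]]' 100
python3 -m jog '[[0,0,-15,0,0,0],[0,0,-25,0,0,0],[0,0,-25,0,0,0],[0,0,-25,0,0,0],[0,0,-25,0,0,0],[0,0,-25,0,0,0],[0,0,0,0,0,0]]'
python3 -m jog '[[0,40,0,0,0,0],[0,40,0,0,0,0],[0,40,0,0,0,0],[0,40,0,0,0,0],[0,40,0,0,0,0],[0,0,0,0,0,0]]'
python3 - <<'E'
from h import *
t=bot.capture("top"); save(cv2.resize(t[70:230,300:450],(560,597),interpolation=cv2.INTER_CUBIC),"b.png")
E
```

```text
time: 9.5
tool_pos: [458.4, -82.4, 83.7]
tcp_rot: [-3.142, 0.0, -0.221]
contact_force: [0.1, 0.0, 0.8]
grip_width: 69.8
finger_force: 0.0
time: 10.2
tool_pos: [460.1, -83.0, 226.8]
tcp_rot: [3.141, -0.007, -0.221]
contact_force: [0.0, 0.2, -0.3]
grip_width: 91.6
finger_force: 0.0
time: 10.8
tool_pos: [413.3, -281.3, 222.5]
tcp_rot: [3.141, 0.001, -0.226]
contact_force: [0.1, 0.1, 0.3]
grip_width: 91.6
finger_force: 0.0
```

View pics/b.png

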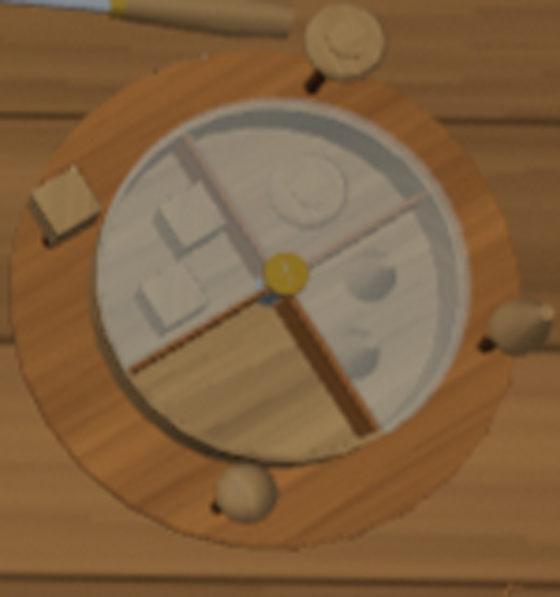

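The ball bin now lies squarely in the opening: its walls match the cover's edges, the sample is at crop (246,492), and the bin is empty. Next is the knob.

```bash
python3 -m jog '[[-3,-34,0,0,0,0],[-3,-34,0,0,0,0],[-3,-34,0,0,0,0],[-3,-34,0,0,0,0],[-3,-34,0,0,0,0],[-3,-34,0,0,0,0],[-3,-34,0,0,0,0],[-3,-34,0,0,0,0],[-3,-34,0,0,0,0]]'
python3 -m jog '[[-3,-34,0,0,0,0],[-3,-34,0,0,0,0],[-3,-34,0,0,0,0],[-3,-34,0,0,0,0],[-3,-34,0,0,0,0],[-3,-34,0,0,0,0],[-3,-34,0,0,0,0],[-3,-34,0,0,0,0],[-3,-34,0,0,0,0]]'
python3 -m jog '[[0,0,0,0,0,-0.12],[0,0,0,0,0,-0.12],[0,0,0,0,0,-0.12],[0,0,0,0,0,-0.12],[0,0,0,0,0,-0.12],[0,0,0,0,0,-0.12],[0,0,0,0,0,-0.12],[0,0,0,0,0,-0.12],[0,0,0,0,0,-0.12],[0,0,0,0,0,-0.12]]'
python3 -m jog '[[0,0,0,0,0,-0.12],[0,0,0,0,0,-0.12],[0,0,0,0,0,-0.12],[0,0,0,0,0,-0.12],[0,0,0,0,0,-0.12],[0,0,0,0,0,-0.12],[0,0,0,0,0,-0.12],[0,0,0,0,0,-0.12],[0,0,0,0,0,-0.12],[0,0,0,0,0,-0.12],[0,0,0,0,0,0]]'
```

```text
time: 11.75
tool_pos: [454.5, 29.7, 223.2]
tcp_rot: [-3.141, 0.001, -0.22]
contact_force: [-0.2, -1.1, -0.6]
grip_width: 92.0
finger_force: 0.0
time: 12.65
tool_pos: [494.7, 333.8, 223.0]
tcp_rot: [3.141, 0.001, -0.22]
contact_force: [1.1, -0.2, -1.0]
grip_width: 91.6
finger_force: 0.0
time: 13.65
tool_pos: [494.7, 332.4, 223.0]
tcp_rot: [-3.14, 0.001, 0.985]
contact_force: [-0.9, -0.7, 0.7]
grip_width: 91.8
finger_force: 0.0
time: 14.75
tool_pos: [494.8, 332.3, 223.1]
tcp_rot: [-3.14, -0.001, 2.181]
contact_force: [0.0, 0.4, -0.7]
grip_width: 91.9
finger_force: 0.0
```

```bash
python3 -m jog '[[-10,0.6,10,0,0,0],[0,0,30,0,0,0],[0,0,30,0,0,0],[0,0,30,0,0,0],[0,0,30,0,0,0],[0,0,25,0,0,0],[0,0,20,0,0,0],[0,0,18,0,0,0],[0,0,15,0,0,0],[0,0,9,0,0,0],[0,0,0,0,0,0],[0,0,0,0,0,0]]'
python3 -m jog '[[0,0,0,0,0,0],[0,0,0,0,0,0],[0,0,0,0,0,0],[0,0,0,0,0,0],[0,0,0,0,0,0],[0,0,0,0,0,0],[0,0,0,0,0,0],[0,0,0,0,0,0],[0,0,0,0,0,0],[0,0,0,0,0,0]]' 25
```

```text
time: 15.95
tool_pos: [502.7, 323.5, 6.9]
tcp_rot: [3.141, 0.0, 2.178]
contact_force: [0.4, -0.5, 0.4]
grip_width: 91.8
finger_force: 0.0
time: 16.95
tool_pos: [502.5, 323.5, 6.7]
tcp_rot: [3.142, -0.0, 2.179]
contact_force: [0.0, -0.1, 0.3]
grip_width: 34.7
finger_force: 30.0
```

```bash
python3 -m jog '[[0,0,-8,0,0,0],[0,0,-20,0,0,0],[0,0,-25,0,0,0],[0,0,-25,0,0,0],[0,0,-25,0,0,0],[0,0,-25,0,0,0],[0,0,-25,0,0,0],[0,0,-25,0,0,0],[0,0,-15,0,0,0]]'
python3 -m jog '[[0,0,0,0,0,-0.1],[0,0,0,0,0,-0.1],[0,0,0,0,0,-0.1],[0,0,0,0,0,-0.1],[0,0,0,0,0,-0.1],[0,0,0,0,0,-0.1],[0,0,0,0,0,-0.1],[0,0,0,0,0,-0.04],[0,0,0,0,0,0]]'
python3 - <<'E'
from h import *
t=bot.capture("top"); s=bot.capture("side"); 
save(cv2.resize(np.hstack([t[20:330,60:450],s[60:370,100:490]]),(800,318)),"c.png")
o=bot.get_obs(); M=R.from_euler('xyz',o["tcp_rot"]).as_matrix(); print(o["tool_pos"],M.T@(np.array([536.6,-100.2,o["tool_pos"][2]])-o["tool_pos"]))
E
```

```text
time: 17.85
tool_pos: [503.0, 323.8, 202.7]
tcp_rot: [3.138, 0.001, 2.179]
contact_force: [0.7, -0.0, -0.6]
grip_width: 34.2
finger_force: 30.0
time: 18.75
tool_pos: [502.4, 323.5, 200.3]
tcp_rot: [3.141, 0.0, 2.919]
contact_force: [0.2, -0.4, -0.7]
grip_width: 34.4
finger_force: 30.0
[502.44867904 323.51844734 200.13055202] [-1.27440444e+02 -4.05539835e+02 -1.04350480e-01]
```

View pics/c.png

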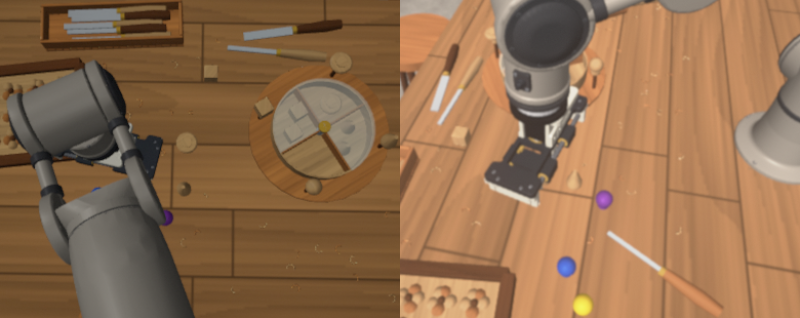

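The plain wood knob is gone from its spot on the bench and is in the gripper. The blue, yellow, purple, cone and flat pieces are undisturbed, and the bin is still in the opening.

```bash
python3 -m jog '[[-10.6,-33.8,0,0,0,0],[-10.6,-33.8,0,0,0,0],[-10.6,-33.8,0,0,0,0],[-10.6,-33.8,0,0,0,0],[-10.6,-33.8,0,0,0,0],[-10.6,-33.8,0,0,0,0],[-10.6,-33.8,0,0,0,0],[-10.6,-33.8,0,0,0,0],[-10.6,-33.8,0,0,0,0],[-10.6,-33.8,0,0,0,0],[-10.6,-33.8,0,0,0,0],[-10.6,-33.8,0,0,0,0]]'
python3 -m jog '[[0,0,0,0,0,0],[0,0,0,0,0,0],[0,0,0,0,0,0]]'
```

```text
time: 20.05
tool_pos: [536.9, -101.6, 200.1]
tcp_rot: [3.141, 0.001, 2.918]
contact_force: [0.5, 1.6, 0.2]
grip_width: 34.7
finger_force: 30.0
time: 20.35
tool_pos: [536.8, -99.3, 199.8]
tcp_rot: [3.141, -0.0, 2.919]
contact_force: [-0.0, 0.7, -0.8]
grip_width: 34.6
finger_force: 30.0
```

```bash
python3 -m jog '[[0,0,20,0,0,0],[0,0,20,0,0,0],[0,0,20,0,0,0],[0,0,20,0,0,0],[0,0,16,0,0,0],[0,0,12,0,0,0],[0,0,12,0,0,0],[0,0,12,0,0,0],[0,0,10,0,0,0],[0,0,10,0,0,0],[0,0,10,0,0,0],[0,0,0,0,0,0]]'
python3 -m jog '[[0,0,0,0,0,0],[0,0,0,0,0,0],[0,0,0,0,0,0],[0,0,0,0,0,0],[0,0,0,0,0,0]]' 50
```

```text
time: 21.55
tool_pos: [536.1, -99.9, 36.2]
tcp_rot: [3.141, -0.003, 2.919]
contact_force: [-0.4, 0.2, -0.1]
grip_width: 34.5
finger_force: 30.0
time: 22.05
tool_pos: [537.1, -100.2, 38.0]
tcp_rot: [3.142, 0.001, 2.919]
contact_force: [-0.2, 1.3, -0.3]
grip_width: 46.0
finger_force: 0.0
```

```bash
python3 -m jog '[[0,0,-8,0,0,0],[0,0,-10,0,0,0],[0,0,-15,0,0,0],[0,0,-20,0,0,0],[0,0,-25,0,0,0],[0,0,-25,0,0,0],[0,0,-25,0,0,0],[0,0,-25,0,0,0],[0,0,-10,0,0,0]]'
python3 -m jog '[[0,35,0,0,0,0],[0,35,0,0,0,0],[0,35,0,0,0,0],[0,35,0,0,0,0],[0,35,0,0,0,0],[0,35,0,0,0,0],[0,35,0,0,0,0],[0,0,0,0,0,0],[0,0,0,0,0,0]]'
python3 - <<'E'
from h import *
t=bot.capture("top"); save(cv2.resize(t[70:230,300:450],(560,597),interpolation=cv2.INTER_CUBIC),"d.png")
E
```

```text
time: 22.95
tool_pos: [538.0, -100.5, 204.2]
tcp_rot: [-3.141, 0.005, 2.919]
contact_force: [-0.3, -0.4, 0.2]
grip_width: 46.0
finger_force: 0.0
time: 23.85
tool_pos: [590.7, 139.2, 200.2]
tcp_rot: [-3.141, -0.001, 2.92]
contact_force: [-0.2, -1.4, -0.5]
grip_width: 46.0
finger_force: 0.0
```

View pics/d.png

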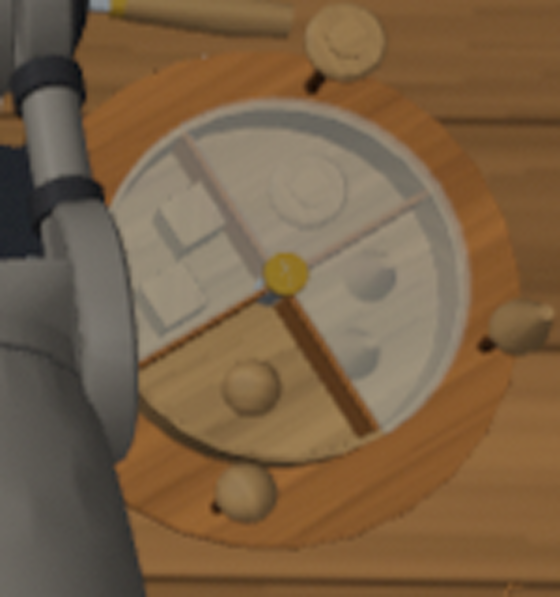

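The knob stands in the ball bin at crop (251,388), the bin is still square in the opening, and the arm is clear.

```bash
python3 -c "
from plant import bot
print(bot.close_job())"
```

```text
the job is handed in; nothing more can be done
None
```

The ball bin is turned squarely into the cover's opening with the loose ball knob standing in it, and I handed the job in at about 24 s of the 54 s allowed; the interface gave no verdict.

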